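Refit the drive pulley of the carton sealer with its loose key

ROBOT

A 6-joint arm with a two-finger parallel gripper is mounted at the origin on the work surface. World frame = base frame: x ahead of the robot, y to its left, z up, the work surface at z = 0. Lengths are in m, angles in degrees, forces in N, time in s.
With the tool pointing down it reaches from about 0.375 to 0.9 m from the base axis. Payload 3.1 kg.
Tool frame: the origin (TCP) lies on the front face of the gripper's body, between the roots of the fingers; the fingertips stand 70 mm ahead of it and the grasp point (between the pads) lies 51 mm ahead of it (bot.tip_extent is the distance from the TCP to the fingertips, in m); z points along the fingers, x is the direction in which the jaws open and shut, and the axes are right-handed (so a half turn about z gives the same grasp; the last joint's range is limited). The gripper opens to 87 mm and grips with 3 to 60 N. Pads are 19 mm wide; open, the fingers measure 117 mm over their backs; the gripper's body (75 mm by 190 mm) begins 51 mm behind the grasp point.
Start: joints at [-73.596, 30.224, 82.088, -0, 67.689, -10.227], TCP at [0.28, -0.559, 0.292] pointing down, gripper open.
Joint ranges: [-176.69, 176.69], [-43.24, 126.21], [12.49, 139.97], [-82, 262], [0, 151.66], [-163.58, 163.58]. Speed limits (degrees/s): [159.86, 159.86, 180, 180, 180, 180].

INTERFACE

Orientations are given as a 3x3 rotation matrix whose columns are the frame's x, y, z axes.
In Python, from rig import bot, viewer, ticket gives the robot as it stands. The module is installed in compiled form; this text tells all that it offers.
- The arm moves only by the tool arm_command, never from a script. Its argument "targets" is a list of rows, each an object with "rot": the turn, a rotation vector about the tool's x, y, z in degrees, a list of three; "offset": the shift along the tool's x, y, z in cm, a list of three; "gripper": the closure, from 0 (fully open) to 1 (shut). A call has 1 to 8 rows; each row is the pose to reach, as a shift and turn from the pose commanded when the call began, along the tool's axes at that moment; what a row does not reach only later rows make up. A row lasts 1/10 s, in which the tool goes at most 50 mm and 8.59 degrees, less where a joint would pass 70% of its speed; a pose out of reach is approached as far as the arm can. A call with a gripper value outside its range is refused whole. The fingers move at their own pace and stop on an object; the grip force is fixed at half the most. Time passes only in rows, so rows that repeat a pose let the fingers close. It gives the time, the measured TCP pose, the force and the opening at its end, in the units of the state.
- bot.read_state(): the state, without advancing time (a new reading comes with each control period).
- viewer.capture(name): name is "scene" or "top" or "wrist"; returns a dict with "frame" (420x560x3 uint8, red, green, blue), "fx", "fy", "cx", "cy" (pixels), "view" (4x4, takes a point from world to camera coordinates). Camera axes: x right, y down, z forward; pixel columns grow to the right and rows downward; lengths in m; the calibration is good to about 2 mm. A picture is of the moment at which its call begins. There is no depth.
- ticket.hand_in(): hands the job in, once; it reports no verdict.
The state is a dict: "time_s": time; "joint_positions": joint angles; "qvel": joint speeds; "tau": joint torques, N m; "position": TCP position; "tcp_rot": TCP orientation; "force": force on the tool from outside, world axes, zero at the start; "moment": the same for the moment, N m; "opening": opening from 0.0 (shut) to 1.0 (fully open).
Only numpy, scipy, OpenCV 4.12 (cv2) and the standard library are available. Lean on these libraries where they do the work, as an engineer would, in place of code of your own. Each camera call takes 0.05 s, during which the arm holds its last target. There are 200 camera calls.

TASK

Refit the drive pulley of the carton-sealing machine: drop the loose brass key fully into the slot on top of the blue drive unit's shaft, then slide the orange pulley onto the shaft with its keyway over the key and push it firmly home against the shoulder. Feel your way and never force anything, let go of everything at the end, and leave the booklets, box, tape roll and pencil where they are.

Things in the scene. Friction and masses are not known exactly. Their poses are not given: they have to be found in the camera images.
- drive: Blue gear unit with a grey motor, fixed to the table. Origin on the table directly under the shoulder face; z up; its steel shaft points along its -y, level, axis 85 mm above the table. The gear housing is 104 mm wide (x), 120 mm high and starts 10 mm behind the shoulder face (+y), the motor lies behind it. Foot plate 150 mm wide, 12 mm thick, also starting 10 mm behind.
- shoulder: Steel collar on the drive unit, 40 mm in diameter, round the root of the shaft; the pulley stops against its face. Origin as drive (on the table under the collar's face).
- shaft_end (a point): Centre of the shaft's free end, on the axis. Axes as drive. The shaft is 28 mm in diameter and 52 mm long from the shoulder face to this end; its last 4 mm taper to 23 mm. The shaft stands turned about its axis by anything up to 0.4 rad (23 degrees) either way from slot-straight-up; that angle is not measured. Its gears hold it there: it gives only very stiffly (0.5 N m), to 0.45 rad at most.
- slot_mid (a point): Point on the shaft axis at mid-slot, 22.5 mm from the shoulder face; axes as drive, not turning with the shaft. The slot is cut in the shaft's top: 11 mm wide, 35 mm long, closed at both ends, 5 to 40 mm from the shoulder face, flat floor 7.5 mm from the axis (6.5 mm deep). A seated key's centre is 13.5 mm from the axis, up or leaning as the shaft is turned.
- home (a point): Point on the shaft axis 17 mm from the shoulder face, where the pulley's centre is when it is home. Axes as drive.
- pulley: Drive pulley: orange cylinder 58 mm in diameter, 34 mm wide, aluminium hub, 0.2 to 0.45 kg, lying on its rim in the cradle, bore level. Origin at its centre, 60 mm above the table at the start; bore (30 mm, right through) along its y; keyway along its z (upwards at the start), 12 mm wide, straight through, ceiling 21.2 mm from the bore axis. Both ends alike.
- key: Brass key, 10 mm wide (x), 32 mm long (y), 12 mm high (z), edges chamfered 1 mm, about 30 g, lying flat on the green mat. Origin at its centre, 11 mm above the table at the start. Seated in the slot it lies along the shaft and stands 5.5 mm proud of it.
- cradle: Plywood cradle fixed to the table, base 84 x 64 x 12 mm, two rails along its y, 32 mm apart, 35 mm high, on which the pulley lies. Origin on the table under its middle.
- mat: Green rubber mat, 110 x 90 x 5 mm, fixed to the table, on which the key lies. Origin on the table under its middle.
- booklets: Stack of yellow booklets 105 x 148 x 30 mm, loose; leave alone. Origin under its middle.
- tag_box: White open box 110 x 150 x 60 mm, loose; leave alone. Origin under its middle.
- tape_roll: Roll of brown tape lying flat, 90 mm in diameter, 48 mm high, loose; leave alone. Origin under its middle.
- pencil: Red pencil 8 mm thick, 150 mm long, lying on the table; leave alone. Origin under its middle, length along its x.
Not all that is in view belongs to the job. What is meant by the pulley is not turquoise, and is the smaller of those in its own colour.

How it is judged:
By the outcome, as a careful person would: the job done as asked, in the order asked, and still so for the second after the job is handed in, with the robot touching nothing.
It also fails if it takes over 72 s, if anything falls off the work surface, if the arm or the gripper's body presses on something with over 40 N, if the wrist force passes 120 N, or if a joint passes its speed limit or range.

## Working session

There is one attempt and no reset: what is moved stays moved. The work goes in short steps, Python scripts to look and compute and a tool call to move; the robot and the scene stay as the last step left them, time stands still between calls to the robot, and variables do not carry over. Pictures are saved under pics/ and viewed, about 8 in all and at most 12, crops included, and the job is handed in when it is done.

Besides the shell and the picture viewer there is one more tool, called after ">>>" in YAML: its name, and indented under it one key for each argument. arm_command: Moves the arm, as the interface text tells. Its arguments: {"type":"object","properties":{"targets":{"type":"array"}},"required":["targets"]}

```bash
mkdir -p pics; cat > h.py <<'E'
import numpy as np, cv2
from rig import bot, viewer, ticket
def cap(n,f):
    c=viewer.capture(n); cv2.imwrite(f'pics/{f}.png',c['frame'][:,:,::-1]); np.savez(f'pics/{f}.npz',**c); return c
def ray(c,u,v):
    V=np.array(c['view']);R=V[:3,:3];t=V[:3,3]
    d=R.T@np.array([(u-c['cx'])/c['fx'],(v-c['cy'])/c['fy'],1]);return -R.T@t,d
def onz(c,u,v,z):
    o,d=ray(c,u,v);return o+d*(z-o[2])/d[2]
def proj(c,p):
    V=np.array(c['view']);q=V[:3,:3]@np.array(p)+V[:3,3];return np.array([c['fx']*q[0]/q[2]+c['cx'],c['fy']*q[1]/q[2]+c['cy']])
def load(f): return {k:v for k,v in np.load(f'pics/{f}.npz').items()}
E
python3 - <<'E'
from h import *
a=cap('scene','s0');b=cap('top','t0')
for c in(a,b):print(c['fx'],c['cx'],c['cy'],ray(c,c['cx'],c['cy']))
print(bot.read_state())
cv2.imwrite('pics/t0b.png',cv2.resize(b['frame'][:,:,::-1],(800,600),interpolation=cv2.INTER_CUBIC))
cv2.imwrite('pics/s0b.png',cv2.resize(a['frame'][:,:,::-1],(800,600),interpolation=cv2.INTER_CUBIC))
E
```

```text
499.75550163533734 271.321457407158 209.49415393507095 (array([ 0.88829579, -0.59239716,  0.72862408]), array([-0.32653416,  0.59149711, -0.73722901]))
477.7612982917304 275.72191376373945 216.4407202799955 (array([ 0.54291227, -0.05371364,  0.94995064]), array([ 0.06975767, -0.00511617, -0.99755085]))
{'time_s': 0.1, 'joint_positions': array([-7.35962004e+01,  3.02736786e+01,  8.21493547e+01, -3.96148840e-05,
        6.76890716e+01, -1.02253977e+01]), 'qvel': array([ 0.05923119, -0.02694594, -0.02189796,  0.02651905, -0.00534188,
        0.07007523]), 'tau': array([-3.75747650e-04, -4.40985668e+01, -1.77150983e+01,  6.35054684e-02,
        5.33600163e-02, -4.21311336e-05]), 'position': array([ 0.28002796, -0.5581686 ,  0.29136721]), 'tcp_rot': array([[ 4.48214384e-01, -8.93925926e-01, -5.53166977e-04],
       [-8.93924023e-01, -4.48214591e-01,  1.87677508e-03],
       [-1.92563541e-03, -3.46708335e-04, -9.99998086e-01]]), 'force': array([-1.07986144,  0.12198878, -0.55721761]), 'moment': array([ 0.03842456,  0.00899352, -0.07337124]), 'opening': 1.001420383326341}
```

View pics/t0b.png

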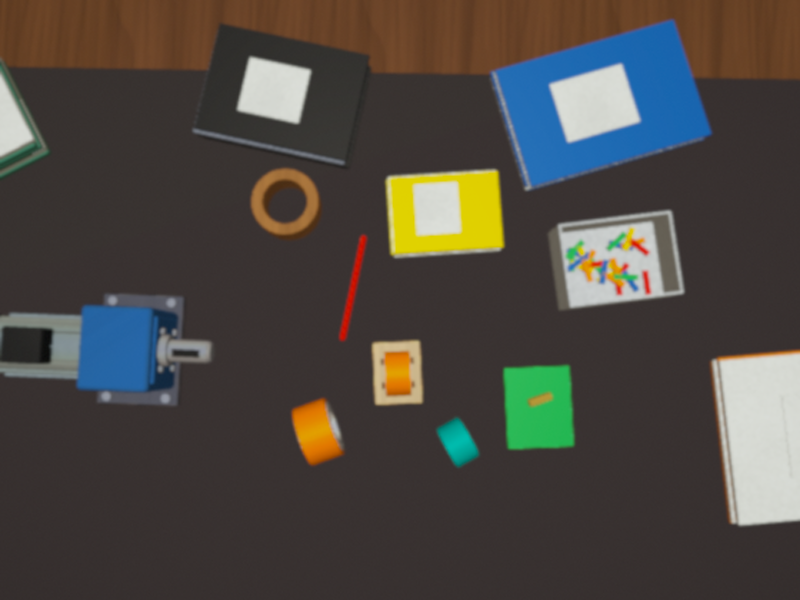

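View pics/s0b.png

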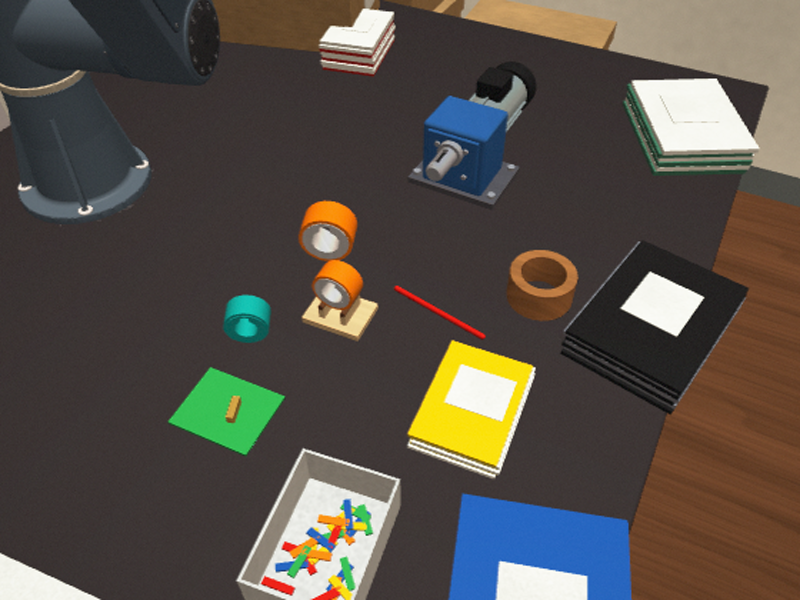

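The top view (800x600) shows the drive at left with its shaft pointing right, from about (160,350) to (210,350). The cradle with the small orange pulley is at (398,372), the green mat at (540,405), and the key at (540,399). The big orange pulley at (318,432) and the turquoise one are decoys. Next I'll make enlarged crops.

```bash
python3 - <<'E'
from h import *
b=load('t0')['frame'][:,:,::-1];a=load('s0')['frame'][:,:,::-1]
def crop(im,u,v,w,h,k=6):
    p=cv2.resize(im[v:v+h,u:u+w],None,fx=k,fy=k,interpolation=cv2.INTER_CUBIC)
    for i in range(0,w,10):cv2.putText(p,str(u+i),(i*k,8),0,.3,(255,255,255),1);p[::4,i*k]=(200,200,200)
    for j in range(0,h,10):cv2.putText(p,str(v+j),(0,j*k+4),0,.3,(255,255,255),1);p[j*k,::4]=(200,200,200)
    return p
out=np.vstack([np.hstack([crop(b,95,222,66,50),crop(b,250,230,66,50)]),np.hstack([crop(b,348,252,66,50),crop(a,280,75,66,50)])])
cv2.imwrite('pics/c1.png',out);print(out.shape)
E
```

```text
(600, 792, 3)
```

View pics/c1.png

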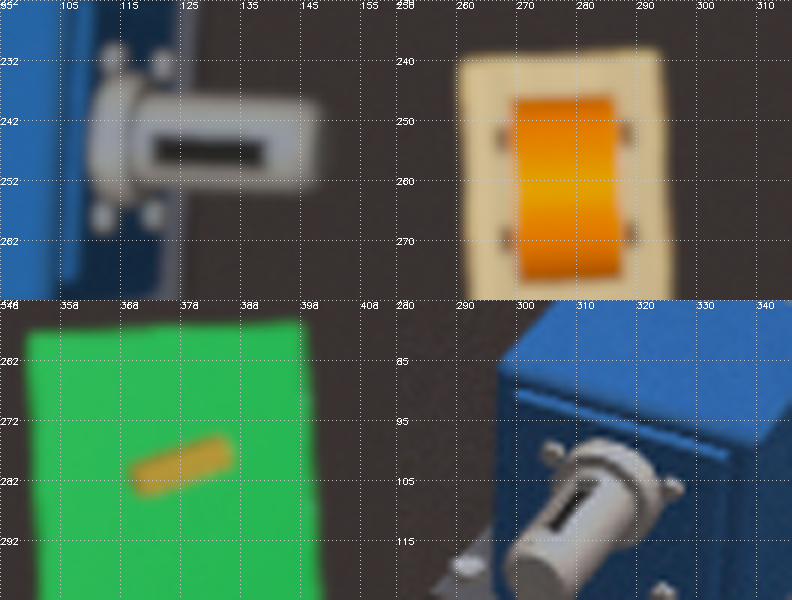

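The crops show:
- **Slot (top view):** it spans u 120.5–139.3 at v≈247.5. The shaft axis is at v≈245.5, so the shaft leans towards image-down.
- **Key:** centre at (378.2,279.8), with ends at (371.3,281.7) and (385.5,277.5).
- **Pulley:** u 268–286, v 246–277.

```bash
python3 - <<'E'
from h import *
b=load('t0');P=lambda n,u,v,z:print(n,onz(b,u,v,z).round(4))
P('key',378.2,279.8,.016);P('keyL',371.3,281.7,.016);P('keyR',385.5,277.5,.016)
P('axis140',140,245.75,.085);P('axis128',128,245.4,.085);P('collar',118,245.1,.085);P('end',148.2,246,.085)
for u,v in((120.5,247.2),(139.3,248)):P('slot',u,v,.098)
# pulley silhouettes at z=.06: left/right edges mid row; ends
P('pl',268.5,262,.085);P('pr',286,262,.085)
for u,v in((268,247),(284.5,246.5),(270,277),(286,276)):P('pc',u,v,.060)
for u,v in((259.5,241),(293,238.5)):P('cr',u,v,.012)
for u,v in((352,257.5),(398,256)):P('mat',u,v,.005)
E
```

```text
key [ 0.4877 -0.2595  0.016 ]
keyL [ 0.4839 -0.2461  0.016 ]
keyR [ 0.4924 -0.2737  0.016 ]
axis140 [0.5467 0.1859 0.085 ]
axis128 [0.547  0.2075 0.085 ]
collar [0.5473 0.2255 0.085 ]
end [0.5465 0.1711 0.085 ]
slot [0.5436 0.2168 0.098 ]
slot [0.5427 0.1834 0.098 ]
pl [ 0.5209 -0.0463  0.085 ]
pr [ 0.5213 -0.0779  0.085 ]
pc [ 0.548  -0.0448  0.06  ]
pc [ 0.5494 -0.0754  0.06  ]
pc [ 0.4926 -0.0493  0.06  ]
pc [ 0.4949 -0.0789  0.06  ]
cr [ 0.5598 -0.0274  0.012 ]
cr [ 0.5656 -0.0931  0.012 ]
mat [ 0.5301 -0.2102  0.005 ]
mat [ 0.5343 -0.3011  0.005 ]
```

```bash
cat >> h.py <<'E'
from scipy.spatial.transform import Rotation as Ro
import json,os
F='cmd.json'
def Rt(yaw,tilt=0):
    """tool down, jaw x at world yaw (deg); tilt: then turn about world axis along horizontal tool y-ish (shaft axis +y), deg"""
    x=np.array([np.cos(np.radians(yaw)),np.sin(np.radians(yaw)),0]);z=np.array([0,0,-1.]);y=np.cross(z,x)
    R=np.stack([x,y,z],1)
    return Ro.from_rotvec(np.radians(tilt)*(-y)).as_matrix()@R   # -y tool = world +y-ish
def getc():
    d=json.load(open(F));return np.array(d['p']),np.array(d['R'])
def setc(p,R): json.dump({'p':list(map(float,p)),'R':np.asarray(R).tolist()},open(F,'w'))
def plan(p,R,save=True):
    p0,R0=getc();o=(R0.T@(np.array(p)-p0)*100).round(2);r=np.degrees(Ro.from_matrix(R0.T@R).as_rotvec()).round(1)
    print('offset',o.tolist(),'rot',r.tolist(),'rows>=',max(np.linalg.norm(o)/5,np.linalg.norm(r)/8.59))
    if save:setc(p0+R0@o/100,R0@Ro.from_rotvec(np.radians(r)).as_matrix())
def st():
    s=bot.read_state();p,R=getc()
    print('t',round(s['time_s'],2),'p',s['position'].round(4),'err mm',((s['position']-p)*1000).round(1),'roterr',np.degrees(Ro.from_matrix(R.T@s['tcp_rot']).as_rotvec()).round(1),'F',s['force'].round(1),'M',s['moment'].round(2),'op',round(s['opening'],3))
E
python3 - <<'E'
from h import *
setc([.28,-.559,.292],Rt(-63.369))
plan([.488,-.26,.22],Rt(17))
w=load('t0')
E
```

```text
offset [-17.4, -32.0, 7.2] rot [0.0, 0.0, -80.4] rows>= 9.359720605355065
```

>>> arm_command:
  targets:
    - {"offset": [-17.4, -32.0, 7.2], "rot": [0, 0, -50], "gripper": 0}
    - {"offset": [-17.4, -32.0, 7.2], "rot": [0, 0, -50], "gripper": 0}
    - {"offset": [-17.4, -32.0, 7.2], "rot": [0, 0, -50], "gripper": 0}
    - {"offset": [-17.4, -32.0, 7.2], "rot": [0, 0, -50], "gripper": 0}
    - {"offset": [-17.4, -32.0, 7.2], "rot": [0, 0, -50], "gripper": 0}
    - {"offset": [-17.4, -32.0, 7.2], "rot": [0, 0, -50], "gripper": 0}
    - {"offset": [-17.4, -32.0, 7.2], "rot": [0, 0, -50], "gripper": 0}
    - {"offset": [-17.4, -32.0, 7.2], "rot": [0, 0, -50], "gripper": 0}

```text
time_s: 0.9
position: [0.4891, -0.2555, 0.219]
tcp_rot: [[0.974, -0.228, -0.002], [-0.228, -0.974, 0.003], [-0.003, -0.002, -1.0]]
force: [-1.0, -0.9, -0.0]
opening: 1.001
```

>>> arm_command:
  targets:
    - {"offset": [0, 0, 0], "rot": [0, 0, -30.4], "gripper": 0.4}
    - {"offset": [0, 0, 0], "rot": [0, 0, -30.4], "gripper": 0.4}
    - {"offset": [0, 0, 0], "rot": [0, 0, -30.4], "gripper": 0.4}
    - {"offset": [0, 0, 0], "rot": [0, 0, -30.4], "gripper": 0.4}
    - {"offset": [0, 0, 0], "rot": [0, 0, -30.4], "gripper": 0.4}
    - {"offset": [0, 0, 0], "rot": [0, 0, -30.4], "gripper": 0.4}

```text
time_s: 1.5
position: [0.4881, -0.2596, 0.22]
tcp_rot: [[0.957, 0.291, -0.0], [0.291, -0.957, 0.0], [-0.0, -0.0, -1.0]]
force: [-0.3, -0.5, -0.4]
opening: 0.62
```

```bash
python3 - <<'E'
from h import *
st();c=cap('wrist','w1')
o,d=ray(c,c['cx'],c['cy']);s=bot.read_state()
print('cam in tool',s['tcp_rot'].T@(o-s['position']),s['tcp_rot'].T@d,c['fx'])
print('key pred px',proj(c,[.4877,-.2595,.017]))
cv2.imwrite('pics/w1b.png',cv2.resize(c['frame'][:,:,::-1],(800,600),interpolation=cv2.INTER_CUBIC))
E
```

```text
t 1.5 p [ 0.4881 -0.2596  0.22  ] err mm [0.  0.4 0. ] roterr [ 0.  -0.   0.1] F [-0.3 -0.5 -0.4] M [ 0.03 -0.1   0.06] op 0.62
cam in tool [ 0.00051219 -0.07088193 -0.09345307] [-0.00121182  0.26000821  0.96560565] 317.68006036978517
key pred px [282.22579576 201.9509358 ]
```

View pics/w1b.png

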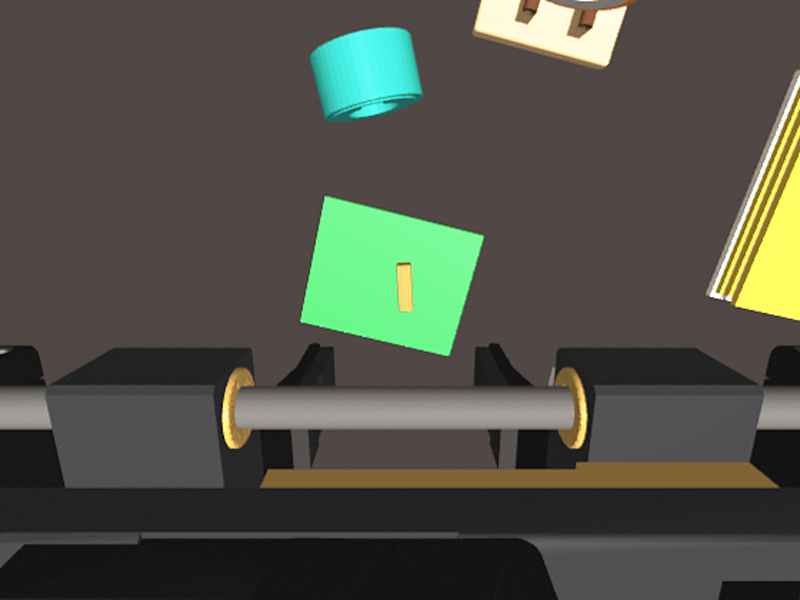

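The wrist view (800x600) shows the key at (405,287), with ends at (403.5,265) and (405.5,311). It lies almost along the tool's y axis, as wanted.

```bash
python3 - <<'E'
from h import *
c=load('w1');f=c['frame'].astype(int)
m=((f[...,0]>170)&(f[...,1]>120)&(f[...,2]<150)&(f[...,0]>f[...,1]+25)).astype(np.uint8);m[:150]=0;m[240:]=0;m[:,:240]=0;m[:,330:]=0
n,l,s,ce=cv2.connectedComponentsWithStats(m);k=1+s[1:,4].argmax();print(s[k],ce[k])
v,u=np.where(l==k)
r=cv2.minAreaRect(np.stack([u,v],1).astype(np.float32));print(r)
P=np.array([onz(c,*q,.0165) for q in cv2.boxPoints(r)]);print(P.round(4))
W=np.array([onz(c,a,b,.0165) for a,b in zip(u,v)])[:,:2];print('cent',W.mean(0),'axis',np.linalg.svd(W-W.mean(0),full_matrices=False)[2][0])
E
```

```text
[278 185  11  32 208] [282.625      200.63461538]
((282.89691162109375, 200.64462280273438), (31.2296199798584, 9.485373497009277), 86.8201675415039)
[[ 0.4786 -0.2455  0.0165]
 [ 0.487  -0.2424  0.0165]
 [ 0.4976 -0.2712  0.0165]
 [ 0.489  -0.2744  0.0165]]
cent [ 0.48774649 -0.25832829] axis [ 0.3343892  -0.94243507]
```

```bash
python3 - <<'E'
from h import *
plan([.488,-.2588,.0815],Rt(19))
E
```

```text
offset [0.03, -0.12, 13.85] rot [0.0, 0.0, -2.0] rows>= 2.770110467111375
```

>>> arm_command:
  targets:
    - {"offset": [0.03, -0.12, 4], "rot": [0, 0, -2], "gripper": 0.6}
    - {"offset": [0.03, -0.12, 8], "rot": [0, 0, -2], "gripper": 0.6}
    - {"offset": [0.03, -0.12, 11], "rot": [0, 0, -2], "gripper": 0.6}
    - {"offset": [0.03, -0.12, 13], "rot": [0, 0, -2], "gripper": 0.6}
    - {"offset": [0.03, -0.12, 13.85], "rot": [0, 0, -2], "gripper": 0.6}
    - {"offset": [0.03, -0.12, 13.85], "rot": [0, 0, -2], "gripper": 0.6}

```text
time_s: 2.15
position: [0.4878, -0.2582, 0.0807]
tcp_rot: [[0.946, 0.325, -0.002], [0.325, -0.946, 0.001], [-0.001, -0.002, -1.0]]
force: [0.1, 0.5, 0.1]
opening: 0.402
```

>>> arm_command:
  targets:
    - {"offset": [0, 0, 0], "rot": [0, 0, 0], "gripper": 1}
    - {"offset": [0, 0, 0], "rot": [0, 0, 0], "gripper": 1}
    - {"offset": [0, 0, 0], "rot": [0, 0, 0], "gripper": 1}
    - {"offset": [0, 0, 0], "rot": [0, 0, 0], "gripper": 1}
    - {"offset": [0, 0, 0], "rot": [0, 0, 0], "gripper": 1}
    - {"offset": [0, 0, 0], "rot": [0, 0, 0], "gripper": 1}
    - {"offset": [0, 0, 0], "rot": [0, 0, 0], "gripper": 1}
    - {"offset": [0, 0, 0], "rot": [0, 0, 0], "gripper": 1}

```text
time_s: 2.95
position: [0.4885, -0.2587, 0.0825]
tcp_rot: [[0.945, 0.326, 0.001], [0.326, -0.945, -0.001], [0.001, 0.001, -1.0]]
force: [0.4, -0.1, 6.2]
opening: 0.107
```

```bash
python3 - <<'E'
from h import *
st()
plan([.488,-.2588,.24],Rt(19))
# view shaft: camera sees tool +y ahead. tool y=(sin,-cos): yaw~0 => camera is at +y side (0.07) looking toward -y. 
E
```

```text
t 2.95 p [ 0.4885 -0.2587  0.0825] err mm [0.5 0.1 1. ] roterr [-0.1  0.   0. ] F [ 0.4 -0.1  6.2] M [ 0.07 -0.02 -0.  ] op 0.107
offset [0.0, 0.0, -15.85] rot [0.0, 0.0, 0.0] rows>= 3.17
```

>>> arm_command:
  targets:
    - {"offset": [0, 0, -2], "rot": [0, 0, 0], "gripper": 1}
    - {"offset": [0, 0, -5], "rot": [0, 0, 0], "gripper": 1}
    - {"offset": [0, 0, -9], "rot": [0, 0, 0], "gripper": 1}
    - {"offset": [0, 0, -13], "rot": [0, 0, 0], "gripper": 1}
    - {"offset": [0, 0, -15.85], "rot": [0, 0, 0], "gripper": 1}
    - {"offset": [0, 0, -15.85], "rot": [0, 0, 0], "gripper": 1}

```text
time_s: 3.55
position: [0.4899, -0.2598, 0.2444]
tcp_rot: [[0.945, 0.326, 0.007], [0.326, -0.945, -0.006], [0.005, 0.008, -1.0]]
force: [0.4, -1.0, 0.2]
opening: 0.105
```

```bash
python3 - <<'E'
from h import *
st()
plan([.52,.02,.29],Rt(9));plan([.5465,.225,.29],Rt(-1))
E
```

```text
t 3.55 p [ 0.4899 -0.2598  0.2444] err mm [ 1.9 -1.   4.4] roterr [-0.5  0.3 -0. ] F [ 0.4 -1.   0.2] M [-0.02 -0.11 -0.01] op 0.105
offset [12.12, -25.31, -5.0] rot [0.0, 0.0, 10.0] rows>= 5.700843797193534
offset [5.83, -19.83, 0.0] rot [0.0, 0.0, 10.0] rows>= 4.133849537658573
```

>>> arm_command:
  targets:
    - {"offset": [4, -8, -5.0], "rot": [0, 0, 3], "gripper": 1}
    - {"offset": [6, -12, -5.0], "rot": [0, 0, 6], "gripper": 1}
    - {"offset": [8, -16, -5.0], "rot": [0, 0, 8], "gripper": 1}
    - {"offset": [10, -20, -5.0], "rot": [0, 0, 10], "gripper": 1}
    - {"offset": [12.12, -24, -5.0], "rot": [0, 0, 10], "gripper": 1}
    - {"offset": [12.12, -25.31, -5.0], "rot": [0, 0, 10], "gripper": 1}
    - {"offset": [12.12, -25.31, -5.0], "rot": [0, 0, 10], "gripper": 1}

```text
time_s: 4.25
position: [0.5186, 0.0251, 0.2888]
tcp_rot: [[0.987, 0.163, -0.004], [0.163, -0.987, 0.002], [-0.003, -0.003, -1.0]]
force: [-0.7, -0.9, 0.1]
opening: 0.109
```

>>> arm_command:
  targets:
    - {"offset": [1.2, -4, 0], "rot": [0, 0, 2], "gripper": 1}
    - {"offset": [2.4, -8, 0], "rot": [0, 0, 4], "gripper": 1}
    - {"offset": [3.6, -12, 0], "rot": [0, 0, 6], "gripper": 1}
    - {"offset": [4.8, -16, 0], "rot": [0, 0, 8], "gripper": 1}
    - {"offset": [5.83, -19.83, 0], "rot": [0, 0, 10], "gripper": 1}
    - {"offset": [5.83, -19.83, 0], "rot": [0, 0, 10], "gripper": 1}
    - {"offset": [5.83, -19.83, 0], "rot": [0, 0, 10], "gripper": 1}

```text
time_s: 4.95
position: [0.5462, 0.2251, 0.2887]
tcp_rot: [[1.0, -0.015, -0.003], [-0.015, -1.0, -0.001], [-0.003, 0.002, -1.0]]
force: [-1.0, -0.6, -1.1]
opening: 0.102
```

```bash
python3 - <<'E'
from h import *
st();c=cap('wrist','w2')
print('slot pred',proj(c,[.543,.2,.098]),'end',proj(c,[.5465,.171,.085]))
p=cv2.resize(c['frame'][90:300,140:420,::-1],(800,600),interpolation=cv2.INTER_CUBIC)
cv2.imwrite('pics/w2b.png',p)
E
```

```text
t 4.95 p [0.5462 0.2251 0.2887] err mm [-0.3  0.1 -1.3] roterr [-0.1 -0.1 -0.1] F [-1.  -0.6 -1.1] M [ 0.05 -0.15 -0.  ] op 0.102
slot pred [280.04017052 230.73766182] end [284.17827749 253.89122347]
```

View pics/w2b.png

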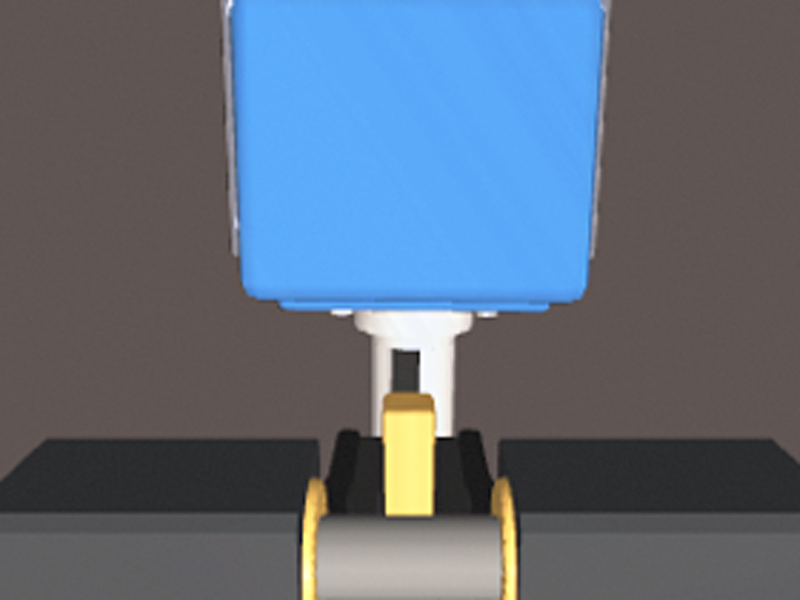

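The wrist crop shows the key square in the jaws, with its end at (409,395). The shaft and slot lie just behind it at (405,370), partly hidden, so I'll shift towards -y to see the slot clear.

```bash
python3 - <<'E'
from h import *
plan([.5465,.155,.29],Rt(-1))
E
```

```text
offset [0.12, 7.0, 0.0] rot [0.0, 0.0, 0.0] rows>= 1.400205699174232
```

>>> arm_command:
  targets:
    - {"offset": [0.12, 3.5, 0], "rot": [0, 0, 0], "gripper": 1}
    - {"offset": [0.12, 7.0, 0], "rot": [0, 0, 0], "gripper": 1}
    - {"offset": [0.12, 7.0, 0], "rot": [0, 0, 0], "gripper": 1}
    - {"offset": [0.12, 7.0, 0], "rot": [0, 0, 0], "gripper": 1}

```text
time_s: 5.4
position: [0.5466, 0.153, 0.29]
tcp_rot: [[1.0, -0.021, -0.001], [-0.021, -1.0, 0.0], [-0.001, -0.0, -1.0]]
force: [-0.2, 0.7, -0.7]
opening: 0.103
```

```bash
python3 - <<'E'
from h import *
st();c=cap('wrist','w3')
p=cv2.resize(c['frame'][130:235,210:350,::-1],(800,600),interpolation=cv2.INTER_CUBIC)
cv2.imwrite('pics/w3b.png',p)
E
```

```text
t 5.4 p [0.5466 0.153  0.29  ] err mm [ 0.1 -1.9  0. ] roterr [ 0.  -0.1  0.2] F [-0.2  0.7 -0.7] M [-0.03 -0.11  0.05] op 0.103
```

View pics/w3b.png

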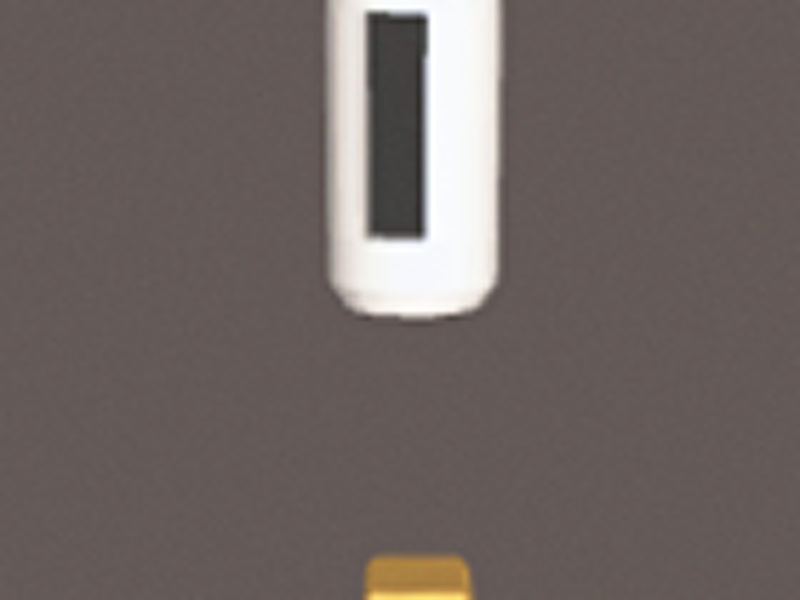

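The crop (x5.714, origin 210,130) shows the shaft silhouette from x 329 to 500 at y=200 and 327 to 501 at y=20. The slot spans x 366–426 and y 13–237, the shaft end is at y 318, and the key end is at (418,557–595).

```bash
cat > fit.py <<'E'
from h import *
from scipy.optimize import least_squares
def fit(c,edges,slot,ends):
    # edges: (uL,uR,v); slot corner pixels [(u,v,sx,s)] s=dist from shoulder
    V=np.array(c['view']);cam=-V[:3,:3].T@V[:3,3]
    def mk(q):
        x0,ys,yaw,roll=q;d=np.array([np.sin(yaw),-np.cos(yaw),0]);ex=np.array([np.cos(yaw),np.sin(yaw),0]);ez=np.array([0,0,1.])
        o=np.array([x0,ys,.085]);er=np.cos(roll)*ez+np.sin(roll)*ex;el=np.cos(roll)*ex-np.sin(roll)*ez
        return o,d,ex,ez,er,el
    def res(q):
        o,d,ex,ez,er,el=mk(q);r=[]
        for uL,uR,v in edges:
            for u,s in((uL,-1),(uR,1)):
                a,dd=ray(c,u,v);n=np.cross(dd,d);n/=np.linalg.norm(n);h=n@(a-o);r.append((abs(h)-.014)/.0006)
                # sign: side
        for u,v,sx,s in slot:
            r+=list(proj(c,o+d*s+el*sx*.0055+er*.01287)-[u,v])
        for u,v in ends:
            # lowest rim point of end radius 11.5
            th=np.linspace(0,2*np.pi,181);P=[proj(c,o+d*.052+.0115*(np.cos(t)*ex+np.sin(t)*ez)) for t in th]
            r.append(max(p[1] for p in P)-v)
        return np.array(r)
    f=least_squares(res,[.547,.223,0,-.28]);print('x0,ysh,yaw,roll',f.x[:2].round(4),np.degrees(f.x[2:]).round(1),'res',f.fun.round(1))
    return f.x
E
python3 - <<'E'
from fit import *
k=5.7143;g=lambda x,y:(210+x/k-.4,130+y/k-.4)
def E(l,r,y):a=g(l,y);b=g(r,y);return a[0],b[0],a[1]
c=load('w3')
q=fit(c,[E(329,500,200),E(327,501,20)],[(*g(366,13),-1,.005),(*g(427,13),1,.005),(*g(367,237),-1,.040),(*g(426,237),1,.040)],[g(415,318)])
# key end in view: bottom/ top edge  (tool coords)
s=bot.read_state()
for x,y in((366,595),(470,595),(367,560),(470,560)):
    o,d=ray(c,*g(x,y));R=s['tcp_rot'];ot=R.T@(o-s['position']);dt=R.T@d
    print('at tool z .0575',(ot+dt*(.0575-ot[2])/dt[2]).round(4),'.0695+',(ot+dt*(.0695-ot[2])/dt[2]).round(4))
# top view
b=load('t0');gt=lambda x,y:(95+x/6-.4,222+y/6-.4)
E2=lambda t,bo,u:None
fit(b,[],[(*gt(153,137),1,.005),(*gt(153,165),-1,.005),(*gt(266,144),1,.040),(*gt(266,169),-1,.040)],[])
E
```

```text
x0,ysh,yaw,roll [0.5476 0.2238] [ -1.2 -12.8] res [ 0.  -0.  -0.1 -0.3 -0.9 -0.2  0.6 -0.2 -0.8  0.4  0.7  0.8 -0.7]
at tool z .0575 [-0.0042 -0.0176  0.0575] .0695+ [-0.0046 -0.0134  0.0695]
at tool z .0575 [ 0.0049 -0.0176  0.0575] .0695+ [ 0.0052 -0.0134  0.0695]
at tool z .0575 [-0.0041 -0.0208  0.0575] .0695+ [-0.0045 -0.0169  0.0695]
at tool z .0575 [ 0.0049 -0.0208  0.0575] .0695+ [ 0.0052 -0.0169  0.0695]
x0,ysh,yaw,roll [0.5531 0.2238] [ -2.6 -40.3] res [-0.8 -0.2  0.1 -0.1  0.  -0.1  0.8  0.4]
```

```bash
cat >> h.py <<'E'
X0,YS,YAW,ROLL=.5474,.2235,-1.1,-16.5
def shaft(s,r,roll=None):
    """point at s m from shoulder, r above the axis along the lean"""
    a=np.radians(YAW);ro=np.radians(ROLL if roll is None else roll)
    d=np.array([np.sin(a),-np.cos(a),0]);ex=np.array([np.cos(a),np.sin(a),0])
    return np.array([X0,YS,.085])+d*s+r*(np.cos(ro)*np.array([0,0,1])+np.sin(ro)*ex)
KEYOFF=np.array([.0003,.0008,0])
def keypose(s,up,roll=None):
    R=Rt(YAW,ROLL if roll is None else roll);return shaft(s,.0845+up,roll)-R@KEYOFF,R
E
python3 - <<'E'
from h import *
print(keypose(.0225,.03));plan(*keypose(.0225,.03));plan(*keypose(.0225,.009))
E
```

```text
(array([0.51418206, 0.20243382, 0.19469966]), array([[ 9.58643036e-01, -1.91974424e-02,  2.83963004e-01],
       [-1.84068866e-02, -9.99815712e-01, -5.45236822e-03],
       [ 2.84015345e-01,  1.95309013e-19, -9.58819735e-01]]))
offset [-3.31, -4.69, 9.53] rot [-0.0, 16.5, 0.1] rows>= 2.2250671899967425
offset [-0.0, 0.0, 2.1] rot [-0.0, 0.0, 0.0] rows>= 0.42000000000000004
```

>>> arm_command:
  targets:
    - {"offset": [-1.5, -2.3, 2], "rot": [0, 8, 0.1], "gripper": 1}
    - {"offset": [-3.31, -4.69, 5], "rot": [0, 16.5, 0.1], "gripper": 1}
    - {"offset": [-3.31, -4.69, 8], "rot": [0, 16.5, 0.1], "gripper": 1}
    - {"offset": [-3.31, -4.69, 9.53], "rot": [0, 16.5, 0.1], "gripper": 1}
    - {"offset": [-3.31, -4.69, 9.53], "rot": [0, 16.5, 0.1], "gripper": 1}
    - {"offset": [-3.31, -4.69, 9.53], "rot": [0, 16.5, 0.1], "gripper": 1}

```text
time_s: 6.05
position: [0.515, 0.2032, 0.1953]
tcp_rot: [[0.958, -0.018, 0.285], [-0.018, -1.0, -0.005], [0.285, -0.001, -0.959]]
force: [0.4, -0.4, -0.7]
opening: 0.101
```

>>> arm_command:
  targets:
    - {"offset": [0, 0, 1], "rot": [0, 0, 0], "gripper": 1}
    - {"offset": [0, 0, 1.7], "rot": [0, 0, 0], "gripper": 1}
    - {"offset": [0, 0, 2.1], "rot": [0, 0, 0], "gripper": 1}
    - {"offset": [0, 0, 2.1], "rot": [0, 0, 0], "gripper": 1}
    - {"offset": [0, 0, 2.1], "rot": [0, 0, 0], "gripper": 1}
    - {"offset": [0, 0, 2.1], "rot": [0, 0, 0], "gripper": 1}

```text
time_s: 6.65
position: [0.5204, 0.2026, 0.175]
tcp_rot: [[0.959, -0.019, 0.284], [-0.018, -1.0, -0.005], [0.284, -0.0, -0.959]]
force: [-0.3, 0.0, -0.5]
opening: 0.103
```

```bash
python3 - <<'E'
from h import *
st();c=cap('wrist','w4');a=cap('scene','s4')
p=cv2.resize(c['frame'][170:275,230:340,::-1],(500,480),interpolation=cv2.INTER_CUBIC)
u,v=proj(a,[.547,.2,.1]).astype(int);print(u,v)
z=cv2.resize(a['frame'][v-40:v+40,u-25:u+25,::-1],(300,480),interpolation=cv2.INTER_CUBIC)
cv2.imwrite('pics/w4b.png',np.hstack([p,z]))
E
```

```text
t 6.65 p [0.5204 0.2026 0.175 ] err mm [0.3 0.3 0.4] roterr [0. 0. 0.] F [-0.3  0.  -0.5] M [0.02 0.12 0.03] op 0.103
309 108
```

View pics/w4b.png

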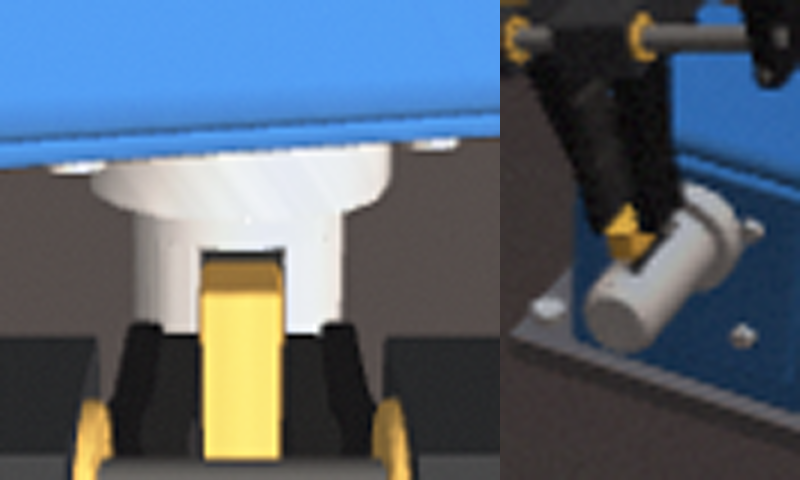

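The view down the lean shows the slot at x 201–285 (centre 243) and the key at 203–282 (centre 242.5), just above it. They're aligned, so I'll lower gently.

>>> arm_command:
  targets:
    - {"offset": [0, 0, 0.15], "rot": [0, 0, 0], "gripper": 1}
    - {"offset": [0, 0, 0.3], "rot": [0, 0, 0], "gripper": 1}
    - {"offset": [0, 0, 0.4], "rot": [0, 0, 0], "gripper": 1}
    - {"offset": [0, 0, 0.5], "rot": [0, 0, 0], "gripper": 1}
    - {"offset": [0, 0, 0.5], "rot": [0, 0, 0], "gripper": 1}
    - {"offset": [0, 0, 0.5], "rot": [0, 0, 0], "gripper": 1}

```text
time_s: 7.35
position: [0.5217, 0.2026, 0.17]
tcp_rot: [[0.959, -0.019, 0.284], [-0.018, -1.0, -0.005], [0.284, -0.0, -0.959]]
force: [-0.5, -0.3, -0.4]
opening: 0.103
```

>>> arm_command:
  targets:
    - {"offset": [0, 0, 0.1], "rot": [0, 0, 0], "gripper": 1}
    - {"offset": [0, 0, 0.2], "rot": [0, 0, 0], "gripper": 1}
    - {"offset": [0, 0, 0.2], "rot": [0, 0, 0], "gripper": 1}
    - {"offset": [0, 0, 0.2], "rot": [0, 0, 0], "gripper": 1}

```text
time_s: 7.75
position: [0.5223, 0.2026, 0.1681]
tcp_rot: [[0.959, -0.019, 0.284], [-0.018, -1.0, -0.005], [0.284, -0.0, -0.959]]
force: [0.4, 0.2, 0.3]
opening: 0.103
```

```bash
python3 - <<'E'
from h import *
plan(*keypose(.0225,.002));st()
E
```

```text
offset [-0.0, 0.0, 0.7] rot [-0.0, 0.0, 0.0] rows>= 0.13999999999999999
t 7.75 p [0.5223 0.2026 0.1681] err mm [0.2 0.3 0.2] roterr [-0. -0. -0.] F [0.4 0.2 0.3] M [-0.04  0.18  0.02] op 0.103
```

>>> arm_command:
  targets:
    - {"offset": [0, 0, 0.05], "rot": [0, 0, 0], "gripper": 1}
    - {"offset": [0, 0, 0.1], "rot": [0, 0, 0], "gripper": 1}
    - {"offset": [0, 0, 0.15], "rot": [0, 0, 0], "gripper": 1}
    - {"offset": [0, 0, 0.2], "rot": [0, 0, 0], "gripper": 1}
    - {"offset": [0, 0, 0.2], "rot": [0, 0, 0], "gripper": 1}
    - {"offset": [0, 0, 0.2], "rot": [0, 0, 0], "gripper": 1}

```text
time_s: 8.35
position: [0.5228, 0.2027, 0.1667]
tcp_rot: [[0.959, -0.019, 0.284], [-0.018, -1.0, -0.005], [0.284, -0.0, -0.959]]
force: [-1.8, -0.4, 5.5]
opening: 0.103
```

>>> arm_command:
  targets:
    - {"offset": [0, 0, 0.05], "rot": [0, 0, 0], "gripper": 1}
    - {"offset": [0, 0, 0.1], "rot": [0, 0, 0], "gripper": 1}
    - {"offset": [0, 0, 0.1], "rot": [0, 0, 0], "gripper": 1}
    - {"offset": [0, 0, 0.1], "rot": [0, 0, 0], "gripper": 1}

```text
time_s: 8.75
position: [0.5229, 0.2027, 0.1665]
tcp_rot: [[0.958, -0.018, 0.285], [-0.018, -1.0, -0.005], [0.285, -0.0, -0.959]]
force: [-5.7, -1.0, 11.6]
opening: 0.109
```

```bash
python3 - <<'E'
from h import *
plan(*keypose(.0225,-.001));st();s=bot.read_state();print('F tool',s['tcp_rot'].T@s['force'])
E
```

```text
offset [-0.0, 0.0, 0.3] rot [-0.0, 0.0, 0.0] rows>= 0.06
t 8.75 p [0.5229 0.2027 0.1665] err mm [-0.1  0.4  1.6] roterr [ 0.   0.1 -0. ] F [-5.7 -1.  11.6] M [-0.19  0.37 -0.04] op 0.109
F tool [ -2.171119     1.07513931 -12.77929673]
```

Firm contact comes at about the expected floor depth. I'll ease off, open, back away and look.

>>> arm_command:
  targets:
    - {"offset": [0, 0, -0.12], "rot": [0, 0, 0], "gripper": 1}
    - {"offset": [0, 0, -0.12], "rot": [0, 0, 0], "gripper": 0.75}
    - {"offset": [0, 0, -0.12], "rot": [0, 0, 0], "gripper": 0.75}
    - {"offset": [0, 0, -0.12], "rot": [0, 0, 0], "gripper": 0.75}
    - {"offset": [0, 0, -0.12], "rot": [0, 0, 0], "gripper": 0.75}
    - {"offset": [0, 0, -0.12], "rot": [0, 0, 0], "gripper": 0.75}

```text
time_s: 9.35
position: [0.5228, 0.2026, 0.1661]
tcp_rot: [[0.959, -0.019, 0.284], [-0.018, -1.0, -0.005], [0.284, -0.0, -0.959]]
force: [0.0, -0.7, -1.5]
opening: 0.246
```

>>> arm_command:
  targets:
    - {"offset": [0, 0, -0.5], "rot": [0, 0, 0], "gripper": 0.75}
    - {"offset": [0, 1, -2], "rot": [0, 0, 0], "gripper": 0.75}
    - {"offset": [0, 3, -6], "rot": [0, 0, 0], "gripper": 0.75}
    - {"offset": [0, 5, -8], "rot": [0, 0, 0], "gripper": 1}
    - {"offset": [0, 5, -8], "rot": [0, 0, 0], "gripper": 1}
    - {"offset": [0, 5, -8], "rot": [0, 0, 0], "gripper": 1}
    - {"offset": [0, 5, -8], "rot": [0, 0, 0], "gripper": 1}

```text
time_s: 10.05
position: [0.499, 0.1534, 0.2424]
tcp_rot: [[0.959, -0.018, 0.283], [-0.018, -1.0, -0.005], [0.283, -0.0, -0.959]]
force: [0.1, 0.2, -0.1]
opening: 0.024
```

```bash
python3 - <<'E'
from h import *
p,R=getc();setc(p+R@[0,.05,-.0812],R);st();c=cap('wrist','w5');a=cap('scene','s5')
u,v=proj(c,shaft(.026,.014)).astype(int);print(u,v)
p=cv2.resize(c['frame'][v-48:v+48,u-50:u+50,::-1],(500,480),interpolation=cv2.INTER_CUBIC)
u,v=proj(a,[.547,.2,.1]).astype(int)
z=cv2.resize(a['frame'][v-40:v+40,u-25:u+25,::-1],(300,480),interpolation=cv2.INTER_CUBIC)
cv2.imwrite('pics/w5b.png',np.hstack([p,z]))
E
```

```text
t 10.05 p [0.499  0.1534 0.2424] err mm [ 0.   0.7 -0.4] roterr [ 0.  -0.1 -0. ] F [ 0.1  0.2 -0.1] M [-0.03  0.09  0.02] op 0.024
282 160
```

View pics/w5b.png

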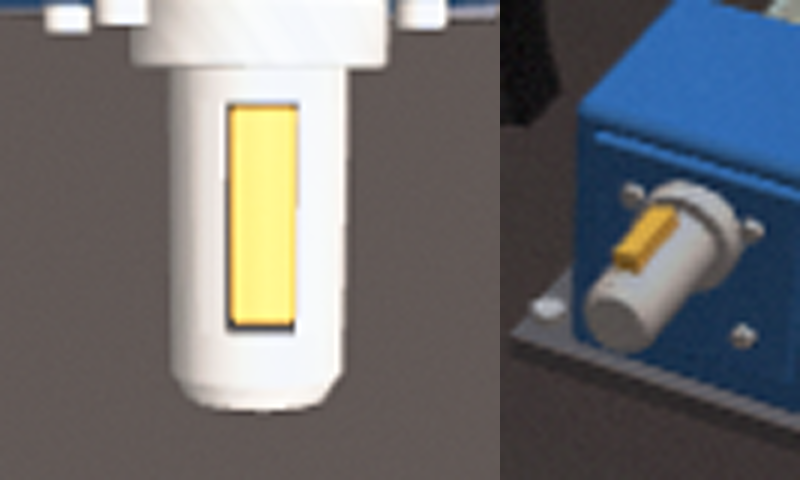

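The key lies squarely in the slot: wrist crop x 230–296, with the shaft at 168–348, so the true lean is about -14.8°. I'll check that it's seated by pressing on it with closed fingers.

```bash
sed -i 's/^X0,YS.*/X0,YS,YAW,ROLL=.5474,.2235,-1.1,-14.8/' h.py; python3 - <<'E'
from h import *
plan(shaft(.0225,.094),Rt(YAW,ROLL))
E
```

```text
offset [0.31, -4.92, 7.07] rot [-0.0, -1.7, 0.0] rows>= 1.7238027729412668
```

>>> arm_command:
  targets:
    - {"offset": [0.31, -4, 1], "rot": [0, -1.7, 0], "gripper": 1}
    - {"offset": [0.31, -4.92, 4], "rot": [0, -1.7, 0], "gripper": 1}
    - {"offset": [0.31, -4.92, 6], "rot": [0, -1.7, 0], "gripper": 1}
    - {"offset": [0.31, -4.92, 7.07], "rot": [0, -1.7, 0], "gripper": 1}
    - {"offset": [0.31, -4.92, 7.07], "rot": [0, -1.7, 0], "gripper": 1}
    - {"offset": [0.31, -4.92, 7.07], "rot": [0, -1.7, 0], "gripper": 1}

```text
time_s: 10.75
position: [0.523, 0.2018, 0.176]
tcp_rot: [[0.967, -0.019, 0.255], [-0.018, -1.0, -0.005], [0.255, -0.0, -0.967]]
force: [-0.1, 0.0, 0.7]
opening: 0.002
```

>>> arm_command:
  targets:
    - {"offset": [0, 0, 0.1], "rot": [0, 0, 0], "gripper": 1}
    - {"offset": [0, 0, 0.2], "rot": [0, 0, 0], "gripper": 1}
    - {"offset": [0, 0, 0.3], "rot": [0, 0, 0], "gripper": 1}
    - {"offset": [0, 0, 0.4], "rot": [0, 0, 0], "gripper": 1}
    - {"offset": [0, 0, 0.5], "rot": [0, 0, 0], "gripper": 1}
    - {"offset": [0, 0, 0.5], "rot": [0, 0, 0], "gripper": 1}
    - {"offset": [0, 0, 0.5], "rot": [0, 0, 0], "gripper": 1}

```text
time_s: 11.45
position: [0.5245, 0.2018, 0.1718]
tcp_rot: [[0.967, -0.019, 0.256], [-0.018, -1.0, -0.005], [0.256, -0.0, -0.967]]
force: [-1.2, -0.7, 4.9]
opening: 0.007
```

```bash
python3 - <<'E'
from h import *
p,R=getc();setc(p+R@[0,0,.005],R);st();s=bot.read_state();print('F tool',s['tcp_rot'].T@s['force']); print('r',(s['tcp_rot'].T@(shaft(.0225,0)-s['position'])).round(4))
E
```

```text
t 11.45 p [0.5245 0.2018 0.1718] err mm [0.2 0.3 0.7] roterr [ 0.  0. -0.] F [-1.2 -0.7  4.9] M [-0.15  0.13  0.02] op 0.007
F tool [ 0.07611975  0.71032617 -5.00731923]
r [-0.0005  0.0004  0.0897]
```

The fingers touch at r=89.7 mm against 89.5 mm for a fully seated key, so it's seated. I'll press once more lightly, then move on to the pulley.

```bash
python3 - <<'E'
from h import *
p,R=getc();plan(p-R[:,2]*.08,R);plan([.521,-.04,.25],Rt(4.7));st()
E
```

```text
offset [-0.0, -0.0, -8.0] rot [0.0, 0.0, 0.0] rows>= 1.6
offset [2.14, 24.15, 0.4] rot [0.7, -14.8, -5.7] rows>= 4.849585961708483
t 11.45 p [0.5245 0.2018 0.1718] err mm [  3.4 241.8 -78.2] roterr [-0.7 14.8  5.7] F [-1.2 -0.7  4.9] M [-0.15  0.13  0.02] op 0.007
```

>>> arm_command:
  targets:
    - {"offset": [0, 0, 0.05], "rot": [0, 0, 0], "gripper": 1}
    - {"offset": [0, 0, 0.1], "rot": [0, 0, 0], "gripper": 1}
    - {"offset": [0, 0, 0.1], "rot": [0, 0, 0], "gripper": 1}
    - {"offset": [0, 0, -1], "rot": [0, 0, 0], "gripper": 1}
    - {"offset": [0, 0, -4], "rot": [0, 0, 0], "gripper": 0.5}
    - {"offset": [0, 0, -8], "rot": [0, 0, 0], "gripper": 0}
    - {"offset": [0, 0, -8], "rot": [0, 0, 0], "gripper": 0}

```text
time_s: 12.15
position: [0.5053, 0.2029, 0.2532]
tcp_rot: [[0.964, -0.018, 0.264], [-0.018, -1.0, -0.002], [0.264, -0.002, -0.965]]
force: [1.3, 0.0, 0.7]
opening: 0.194
```

>>> arm_command:
  targets:
    - {"offset": [0.4, 4, 0.1], "rot": [0.1, -3, -1], "gripper": 0}
    - {"offset": [0.8, 8.5, 0.15], "rot": [0.3, -6, -2], "gripper": 0}
    - {"offset": [1.2, 13, 0.2], "rot": [0.4, -9, -4], "gripper": 0}
    - {"offset": [1.6, 17.5, 0.3], "rot": [0.6, -12, -5], "gripper": 0}
    - {"offset": [2.0, 22, 0.4], "rot": [0.7, -14.8, -5.7], "gripper": 0}
    - {"offset": [2.14, 24.15, 0.4], "rot": [0.7, -14.8, -5.7], "gripper": 0}
    - {"offset": [2.14, 24.15, 0.4], "rot": [0.7, -14.8, -5.7], "gripper": 0}
    - {"offset": [2.14, 24.15, 0.4], "rot": [0.7, -14.8, -5.7], "gripper": 0}

```text
time_s: 12.95
position: [0.5207, -0.0398, 0.2495]
tcp_rot: [[0.997, 0.08, -0.002], [0.08, -0.997, 0.001], [-0.002, -0.001, -1.0]]
force: [0.1, -0.4, -0.2]
opening: 0.924
```

```bash
python3 - <<'E'
from h import *
st();c=cap('wrist','w6');print(proj(c,[.521,-.0625,.089]))
cv2.imwrite('pics/w6b.png',cv2.resize(c['frame'][100:310,140:420,::-1],(800,600),interpolation=cv2.INTER_CUBIC))
E
```

```text
t 12.95 p [ 0.5207 -0.0398  0.2495] err mm [-0.3  0.3 -0.4] roterr [ 0.1 -0.1  0.1] F [ 0.1 -0.4 -0.2] M [-0.02 -0.11 -0.01] op 0.924
[280.91012774 239.83046343]
```

View pics/w6b.png

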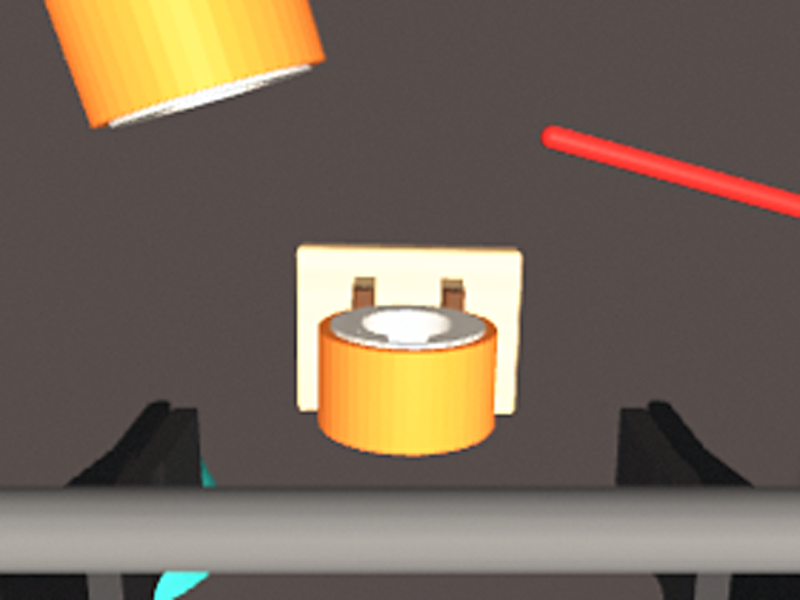

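The wrist crop (x2.857, origin 140,100) shows the pulley silhouette from x 319 to 496. Its near face's top edge is at (407,350), its far edge is at (407,456), and the keyway faces up. The cradle's front edge runs (297,246)–(522,251).

```bash
python3 - <<'E'
from h import *
c=load('w6');g=lambda x,y:(140+x/2.857-.3,100+y/2.857-.3)
for n,x,y,z in(('near top',407,350,.089),('far top',407,456,.089),('nearL',319,325,.06),('nearR',497,327,.06),('crL',297,246,.012),('crR',522,251,.012),('crbL',298,411,.012),('crbR',515,413,.012)):print(n,onz(c,*g(x,y),z).round(4))
E
```

```text
near top [ 0.5208 -0.0468  0.089 ]
far top [ 0.5235 -0.0802  0.089 ]
nearL [ 0.4923 -0.0495  0.06  ]
nearR [ 0.5498 -0.0456  0.06  ]
crL [ 0.4786 -0.0335  0.012 ]
crR [ 0.5618 -0.0288  0.012 ]
crbL [ 0.4821 -0.0985  0.012 ]
crbR [ 0.5662 -0.0925  0.012 ]
```

```bash
python3 - <<'E'
from h import *
plan([.522,-.0635,.118],Rt(4.0))
E
```

```text
offset [-0.09, 2.34, 13.2] rot [0.0, 0.0, 0.7] rows>= 2.6812213634834405
```

>>> arm_command:
  targets:
    - {"offset": [-0.09, 2.34, 2], "rot": [0, 0, 0.7], "gripper": 0}
    - {"offset": [-0.09, 2.34, 5], "rot": [0, 0, 0.7], "gripper": 0}
    - {"offset": [-0.09, 2.34, 8], "rot": [0, 0, 0.7], "gripper": 0}
    - {"offset": [-0.09, 2.34, 11], "rot": [0, 0, 0.7], "gripper": 0}
    - {"offset": [-0.09, 2.34, 13.2], "rot": [0, 0, 0.7], "gripper": 0}
    - {"offset": [-0.09, 2.34, 13.2], "rot": [0, 0, 0.7], "gripper": 0}
    - {"offset": [-0.09, 2.34, 13.2], "rot": [0, 0, 0.7], "gripper": 0}

```text
time_s: 13.7
position: [0.522, -0.0619, 0.1182]
tcp_rot: [[0.997, 0.071, -0.001], [0.071, -0.997, 0.0], [-0.001, -0.0, -1.0]]
force: [-0.0, -0.8, 1.0]
opening: 1.002
```

>>> arm_command:
  targets:
    - {"offset": [0, 0, 0], "rot": [0, 0, 0], "gripper": 0.3}
    - {"offset": [0, 0, 0], "rot": [0, 0, 0], "gripper": 0.4}
    - {"offset": [0, 0, 0], "rot": [0, 0, 0], "gripper": 1}
    - {"offset": [0, 0, 0], "rot": [0, 0, 0], "gripper": 1}
    - {"offset": [0, 0, 0], "rot": [0, 0, 0], "gripper": 1}
    - {"offset": [0, 0, 0], "rot": [0, 0, 0], "gripper": 1}
    - {"offset": [0, 0, 0], "rot": [0, 0, 0], "gripper": 1}

```text
time_s: 14.4
position: [0.5218, -0.0633, 0.1187]
tcp_rot: [[0.998, 0.069, -0.001], [0.069, -0.998, -0.001], [-0.001, 0.0, -1.0]]
force: [-2.3, 0.0, 5.8]
opening: 0.659
```

```bash
python3 - <<'E'
from h import *
st()
p,R=getc();plan(p+[0,0,.12],R)
E
```

```text
t 14.4 p [ 0.5218 -0.0633  0.1187] err mm [-0.2  0.2  0.7] roterr [-0. -0. -0.] F [-2.3  0.   5.8] M [-0.16  0.3   0.01] op 0.659
offset [-0.0, 0.01, -12.0] rot [0.0, 0.0, 0.0] rows>= 2.4000008333331886
```

>>> arm_command:
  targets:
    - {"offset": [0, 0, -0.5], "rot": [0, 0, 0], "gripper": 1}
    - {"offset": [0, 0, -2], "rot": [0, 0, 0], "gripper": 1}
    - {"offset": [0, 0, -4.5], "rot": [0, 0, 0], "gripper": 1}
    - {"offset": [0, 0, -7.5], "rot": [0, 0, 0], "gripper": 1}
    - {"offset": [0, 0, -10.5], "rot": [0, 0, 0], "gripper": 1}
    - {"offset": [0, 0, -12], "rot": [0, 0, 0], "gripper": 1}
    - {"offset": [0, 0, -12], "rot": [0, 0, 0], "gripper": 1}
    - {"offset": [0, 0, -12], "rot": [0, 0, 0], "gripper": 1}

```text
time_s: 15.2
position: [0.5216, -0.0629, 0.2376]
tcp_rot: [[0.998, 0.069, -0.001], [0.069, -0.998, 0.0], [-0.001, -0.0, -1.0]]
force: [-0.2, 0.1, -4.6]
opening: 0.664
```

```bash
python3 - <<'E'
from h import *
st()
R=Rt(YAW,ROLL);p=shaft(.092,.0587)
plan(p+[0,0,.06],R);plan(p,R)
E
```

```text
t 15.2 p [ 0.5216 -0.0629  0.2376] err mm [-0.4  0.7 -0.4] roterr [ 0.  -0.1  0. ] F [-0.2  0.1 -4.6] M [ 0.01 -0.06  0.01] op 0.664
offset [2.21, -19.43, 3.61] rot [-0.6, 14.8, 5.0] rows>= 3.9771401785705267
offset [-1.54, 0.0, 5.8] rot [-0.0, 0.0, 0.0] rows>= 1.200193317761768
```

>>> arm_command:
  targets:
    - {"offset": [0.4, -2.5, 0.5], "rot": [-0.1, 2, 1], "gripper": 1}
    - {"offset": [0.8, -6, 1.2], "rot": [-0.2, 5, 2], "gripper": 1}
    - {"offset": [1.2, -10, 2], "rot": [-0.4, 9, 3], "gripper": 1}
    - {"offset": [1.6, -14, 2.8], "rot": [-0.5, 12, 4], "gripper": 1}
    - {"offset": [2.0, -17.5, 3.4], "rot": [-0.6, 14.8, 5.0], "gripper": 1}
    - {"offset": [2.21, -19.43, 3.61], "rot": [-0.6, 14.8, 5.0], "gripper": 1}
    - {"offset": [2.21, -19.43, 3.61], "rot": [-0.6, 14.8, 5.0], "gripper": 1}

```text
time_s: 15.9
position: [0.5285, 0.1346, 0.1995]
tcp_rot: [[0.968, -0.015, 0.249], [-0.014, -1.0, -0.003], [0.249, -0.0, -0.968]]
force: [-0.4, 0.4, -2.6]
opening: 0.661
```

>>> arm_command:
  targets:
    - {"offset": [-0.5, 0, 2], "rot": [0, 0, 0], "gripper": 1}
    - {"offset": [-1.1, 0, 4], "rot": [0, 0, 0], "gripper": 1}
    - {"offset": [-1.54, 0, 5.8], "rot": [0, 0, 0], "gripper": 1}
    - {"offset": [-1.54, 0, 5.8], "rot": [0, 0, 0], "gripper": 1}
    - {"offset": [-1.54, 0, 5.8], "rot": [0, 0, 0], "gripper": 1}
    - {"offset": [-1.54, 0, 5.8], "rot": [0, 0, 0], "gripper": 1}

```text
time_s: 16.5
position: [0.5313, 0.1318, 0.1425]
tcp_rot: [[0.966, -0.019, 0.256], [-0.019, -1.0, -0.004], [0.256, -0.0, -0.967]]
force: [0.2, 0.9, -3.7]
opening: 0.663
```

```bash
python3 - <<'E'
from h import *
st();a=cap('scene','s7');c=cap('wrist','w7')
u,v=proj(a,shaft(.09,.0)).astype(int);print(u,v)
z=cv2.resize(a['frame'][v-32:v+32,u-22:u+22,::-1],(400,582),interpolation=cv2.INTER_CUBIC)
u,v=proj(c,shaft(.05,.014)).astype(int);print(u,v)
w=cv2.resize(c['frame'][v-50:v+66,u-40:u+40,::-1],(400,582),interpolation=cv2.INTER_CUBIC)
cv2.imwrite('pics/s7b.png',np.hstack([z,w]))
E
```

```text
t 16.5 p [0.5313 0.1318 0.1425] err mm [0.7 0.  0.8] roterr [-0.   0.1  0. ] F [ 0.2  0.9 -3.7] M [-0.05  0.27  0.03] op 0.663
294 132
278 193
```

View pics/s7b.png

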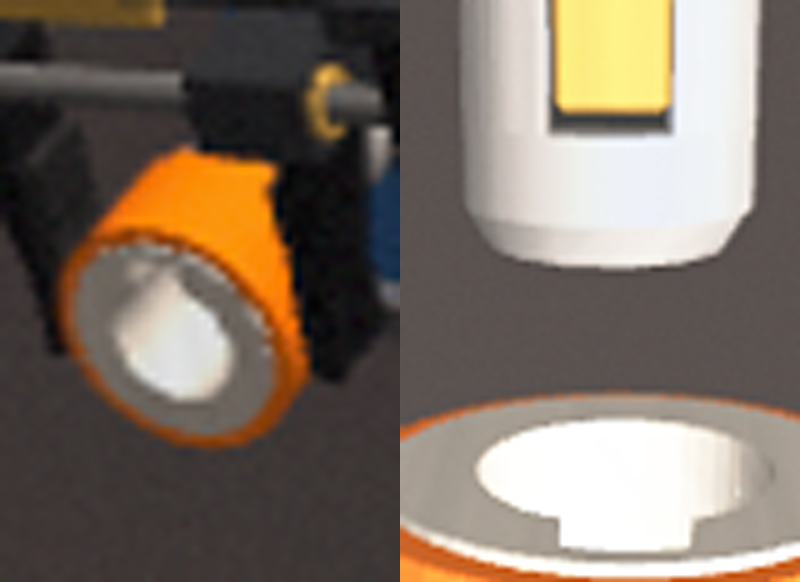

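The right half shows the bore and keyway centred at x≈625 and the shaft and key at x≈611. The angle matches, but the pulley sits about 1.2 mm too far along tool +x. I'll correct and re-measure.

>>> arm_command:
  targets:
    - {"offset": [-0.06, 0, 0], "rot": [0, 0, 0], "gripper": 1}
    - {"offset": [-0.06, 0, 0], "rot": [0, 0, 0], "gripper": 1}
    - {"offset": [-0.06, 0, 0], "rot": [0, 0, 0], "gripper": 1}
    - {"offset": [-0.06, 0, 0], "rot": [0, 0, 0], "gripper": 1}

```text
time_s: 17.0
position: [0.5302, 0.1324, 0.1421]
tcp_rot: [[0.967, -0.018, 0.256], [-0.018, -1.0, -0.004], [0.256, -0.0, -0.967]]
force: [-0.6, 0.7, -3.9]
opening: 0.666
```

```bash
python3 - <<'E'
from h import *
p,R=getc();setc(p+R@[-.0006,0,0],R);st();s=bot.read_state()
print('pulley(0,0,.0587) rel axis in tool',(R.T@(s['position']+s['tcp_rot']@[0,0,.0587]-shaft(.092,0))*1000).round(2))
c=cap('wrist','w8');f=c['frame'].astype(int);print(c['cx'])
for v in (175,185,190,193):
    r=f[v].sum(1);i=np.where(r[200:360]>550)[0]+200;print(v,i.min(),i.max(),(i.min()+i.max())/2)
for v in (237,245,250):
    r=f[v];o=np.where((r[:,0]>200)&(r[:,2]<80)&(r[:,1]>60))[0];o=o[(o>200)&(o<360)];i=np.where(r.sum(1)[235:325]>680)[0]+235
    print('p',v,o[[0,-1]] if len(o) else 0,i.min() if len(i) else 0,i.max() if len(i) else 0,(i.min()+i.max())/2 if len(i) else 0)
E
```

```text
t 17.0 p [0.5302 0.1324 0.1421] err mm [0.2 0.5 0.5] roterr [ 0.  0. -0.] F [-0.6  0.7 -3.9] M [-0.05  0.28 -0.01] op 0.666
pulley(0,0,.0587) rel axis in tool [-0.33 -0.58 -0.46]
282.6983247039703
175 261 311 286.0
185 261 310 285.5
190 268 306 287.0
193 268 304 286.0
p 237 [226 338] 254 301 277.5
p 245 [226 340] 266 299 282.5
p 250 [226 340] 244 324 284.0
```

```bash
python3 - <<'E'
from h import *
def ctr(n):
    c=load(n);f=c['frame'].astype(float).sum(2)
    def edges(v,a,b,th):
        r=f[v];i=np.where(r[a:b]>th)[0]+a;l,h=i[0],i[-1]
        return l-(r[l]-th)/(r[l]-r[l-1]), h+(r[h]-th)/(r[h]-r[h+1])
    for v in(160,170,180):
        e=edges(v,240,330,420);print(n,'shaft',v,np.round(e,2),np.mean(e).round(2))
    # pulley silhouette orange vs bg
    for v in(245,255,262):
        r=c['frame'][v].astype(int);o=np.where(r[:,0]-r[:,2]>60)[0];o=o[(o>190)&(o<380)];print('pul',v,o[[0,-1]],o[[0,-1]].mean())
    fr=c['frame'].astype(int)
    for v in(170,175):
        k=np.where((fr[v,:,0]-fr[v,:,2]>60))[0];k=k[(k>255)&(k<310)];print('key',v,k[[0,-1]] if len(k) else '')
for n in('w7','w8'):ctr(n)
E
```

```text
w7 shaft 160 [253.   309.02] 281.01
w7 shaft 170 [253.15 308.73] 280.94
w7 shaft 180 [253.19 308.5 ] 280.85
pul 245 [225 341] 283.0
pul 255 [225 341] 283.0
pul 262 [226 340] 283.0
key 170 
key 175 
w8 shaft 160 [256.12 312.37] 284.25
w8 shaft 170 [255.96 311.82] 283.89
w8 shaft 180 [256.38 311.61] 284.0
pul 245 [225 341] 283.0
pul 255 [225 341] 283.0
pul 262 [226 340] 283.0
key 170 
key 175
```

Both measures now agree that the pulley is 0.3–0.4 mm off in x and about 0.45 mm high. I'll trim that out and advance in felt steps.

>>> arm_command:
  targets:
    - {"offset": [0.03, -0.5, 0.04], "rot": [0, 0, 0], "gripper": 1}
    - {"offset": [0.03, -1, 0.04], "rot": [0, 0, 0], "gripper": 1}
    - {"offset": [0.03, -1.5, 0.04], "rot": [0, 0, 0], "gripper": 1}
    - {"offset": [0.03, -1.9, 0.04], "rot": [0, 0, 0], "gripper": 1}
    - {"offset": [0.03, -1.9, 0.04], "rot": [0, 0, 0], "gripper": 1}
    - {"offset": [0.03, -1.9, 0.04], "rot": [0, 0, 0], "gripper": 1}

```text
time_s: 17.65
position: [0.5308, 0.1515, 0.1415]
tcp_rot: [[0.967, -0.018, 0.255], [-0.017, -1.0, -0.004], [0.255, -0.0, -0.967]]
force: [-0.0, 0.3, -4.4]
opening: 0.66
```

>>> arm_command:
  targets:
    - {"offset": [0, -0.2, 0], "rot": [0, 0, 0], "gripper": 1}
    - {"offset": [0, -0.4, 0], "rot": [0, 0, 0], "gripper": 1}
    - {"offset": [0, -0.6, 0], "rot": [0, 0, 0], "gripper": 1}
    - {"offset": [0, -0.8, 0], "rot": [0, 0, 0], "gripper": 1}
    - {"offset": [0, -1.0, 0], "rot": [0, 0, 0], "gripper": 1}
    - {"offset": [0, -1.0, 0], "rot": [0, 0, 0], "gripper": 1}

```text
time_s: 18.25
position: [0.5311, 0.1615, 0.1416]
tcp_rot: [[0.967, -0.018, 0.256], [-0.018, -1.0, -0.004], [0.256, -0.0, -0.967]]
force: [-0.1, 0.6, -4.3]
opening: 0.657
```

```bash
cat >> h.py <<'E'
def adv(dx=0,dy=0,dz=0,rz=0,rx=0,ry=0):
    """commit a move (m, deg) and report pulley relative to axis, tool axes"""
    p,R=getc();setc(p+R@[dx,dy,dz],R@Ro.from_rotvec(np.radians([rx,ry,rz])).as_matrix());st();s=bot.read_state();T=s['tcp_rot']
    q=R.T@(s['position']+T@[0,0,.0587]-shaft(0,0))*1000
    print('pulley rel axis: x %.2f z %.2f s %.2f mm'%(q[0],q[2],q[1]),'F tool',(T.T@s['force']).round(1),'M tool',(T.T@s['moment']).round(2))
E
python3 -c "
from h import *
adv(.0003,-.029,.0004)"
```

```text
t 18.25 p [0.5311 0.1615 0.1416] err mm [0.2 0.7 0.3] roterr [ 0.  0. -0.] F [-0.1  0.6 -4.3] M [-0.02  0.24 -0.04] op 0.657
pulley rel axis: x -0.13 z 0.09 s 62.22 mm F tool [-1.2 -0.6  4.2] M tool [-0.03 -0.24  0.03]
```

>>> arm_command:
  targets:
    - {"offset": [0, -0.15, 0], "rot": [0, 0, 0], "gripper": 1}
    - {"offset": [0, -0.3, 0], "rot": [0, 0, 0], "gripper": 1}
    - {"offset": [0, -0.45, 0], "rot": [0, 0, 0], "gripper": 1}
    - {"offset": [0, -0.6, 0], "rot": [0, 0, 0], "gripper": 1}
    - {"offset": [0, -0.6, 0], "rot": [0, 0, 0], "gripper": 1}

```text
time_s: 18.75
position: [0.5312, 0.1675, 0.1416]
tcp_rot: [[0.967, -0.018, 0.255], [-0.018, -1.0, -0.004], [0.256, -0.0, -0.967]]
force: [0.1, -0.1, -4.3]
opening: 0.66
```

>>> arm_command:
  targets:
    - {"offset": [0, -0.1, 0], "rot": [0, 0, 0], "gripper": 1}
    - {"offset": [0, -0.2, 0], "rot": [0, 0, 0], "gripper": 1}
    - {"offset": [0, -0.3, 0], "rot": [0, 0, 0], "gripper": 1}
    - {"offset": [0, -0.4, 0], "rot": [0, 0, 0], "gripper": 1}
    - {"offset": [0, -0.4, 0], "rot": [0, 0, 0], "gripper": 1}

```text
time_s: 19.25
position: [0.5313, 0.1714, 0.1416]
tcp_rot: [[0.967, -0.018, 0.255], [-0.018, -1.0, -0.004], [0.255, -0.0, -0.967]]
force: [-0.3, 0.5, -3.5]
opening: 0.656
```

```bash
python3 -c "
from h import *
adv(0,-.010,0)"
```

```text
t 19.25 p [0.5313 0.1714 0.1416] err mm [0.2 0.6 0.2] roterr [ 0.  0. -0.] F [-0.3  0.5 -3.5] M [ 0.01  0.25 -0.03] op 0.656
pulley rel axis: x -0.18 z 0.11 s 52.36 mm F tool [-1.2 -0.5  3.3] M tool [-0.   -0.25  0.03]
```

The face is past the end of the key with no added force, so the keyway has found the key. I'll carry on.

>>> arm_command:
  targets:
    - {"offset": [0, -0.2, 0], "rot": [0, 0, 0], "gripper": 1}
    - {"offset": [0, -0.4, 0], "rot": [0, 0, 0], "gripper": 1}
    - {"offset": [0, -0.6, 0], "rot": [0, 0, 0], "gripper": 1}
    - {"offset": [0, -0.8, 0], "rot": [0, 0, 0], "gripper": 1}
    - {"offset": [0, -1.0, 0], "rot": [0, 0, 0], "gripper": 1}
    - {"offset": [0, -1.0, 0], "rot": [0, 0, 0], "gripper": 1}

```text
time_s: 19.85
position: [0.5315, 0.1816, 0.1416]
tcp_rot: [[0.967, -0.018, 0.255], [-0.018, -1.0, -0.004], [0.256, -0.0, -0.967]]
force: [0.1, -0.1, -3.9]
opening: 0.663
```

>>> arm_command:
  targets:
    - {"offset": [0, -0.2, 0], "rot": [0, 0, 0], "gripper": 1}
    - {"offset": [0, -0.4, 0], "rot": [0, 0, 0], "gripper": 1}
    - {"offset": [0, -0.6, 0], "rot": [0, 0, 0], "gripper": 1}
    - {"offset": [0, -0.8, 0], "rot": [0, 0, 0], "gripper": 1}
    - {"offset": [0, -1.0, 0], "rot": [0, 0, 0], "gripper": 1}
    - {"offset": [0, -1.0, 0], "rot": [0, 0, 0], "gripper": 1}

```text
time_s: 20.45
position: [0.5317, 0.1915, 0.1416]
tcp_rot: [[0.967, -0.018, 0.256], [-0.018, -1.0, -0.004], [0.256, -0.0, -0.967]]
force: [0.2, -0.8, -3.8]
opening: 0.663
```

```bash
python3 -c "
from h import *
adv(0,-.020,0)"
```

```text
t 20.45 p [0.5317 0.1915 0.1416] err mm [0.2 0.7 0.3] roterr [ 0.  0. -0.] F [ 0.2 -0.8 -3.8] M [-0.02  0.27  0.  ] op 0.663
pulley rel axis: x -0.14 z 0.08 s 32.21 mm F tool [-0.8  0.8  3.7] M tool [-0.02 -0.27 -0.01]
```

>>> arm_command:
  targets:
    - {"offset": [0, -0.2, 0], "rot": [0, 0, 0], "gripper": 1}
    - {"offset": [0, -0.4, 0], "rot": [0, 0, 0], "gripper": 1}
    - {"offset": [0, -0.6, 0], "rot": [0, 0, 0], "gripper": 1}
    - {"offset": [0, -0.8, 0], "rot": [0, 0, 0], "gripper": 1}
    - {"offset": [0, -1.0, 0], "rot": [0, 0, 0], "gripper": 1}
    - {"offset": [0, -1.1, 0], "rot": [0, 0, 0], "gripper": 1}
    - {"offset": [0, -1.1, 0], "rot": [0, 0, 0], "gripper": 1}

```text
time_s: 21.15
position: [0.5319, 0.2024, 0.1416]
tcp_rot: [[0.967, -0.018, 0.255], [-0.018, -1.0, -0.004], [0.255, -0.0, -0.967]]
force: [0.3, 0.0, -4.2]
opening: 0.66
```

>>> arm_command:
  targets:
    - {"offset": [0, -0.1, 0], "rot": [0, 0, 0], "gripper": 1}
    - {"offset": [0, -0.2, 0], "rot": [0, 0, 0], "gripper": 1}
    - {"offset": [0, -0.3, 0], "rot": [0, 0, 0], "gripper": 1}
    - {"offset": [0, -0.4, 0], "rot": [0, 0, 0], "gripper": 1}
    - {"offset": [0, -0.4, 0], "rot": [0, 0, 0], "gripper": 1}

```text
time_s: 21.65
position: [0.532, 0.2064, 0.1416]
tcp_rot: [[0.967, -0.018, 0.255], [-0.018, -1.0, -0.004], [0.256, -0.0, -0.967]]
force: [-0.6, 0.2, -4.2]
opening: 0.667
```

```bash
python3 -c "
from h import *
adv(0,-.015,0)"
```

```text
t 21.65 p [0.532  0.2064 0.1416] err mm [0.2 0.6 0.3] roterr [ 0.  0. -0.] F [-0.6  0.2 -4.2] M [0.04 0.23 0.03] op 0.667
pulley rel axis: x -0.13 z 0.09 s 17.38 mm F tool [-1.6 -0.2  3.9] M tool [ 0.04 -0.23 -0.02]
```

Nominal 17.4 mm and no contact yet. I'll keep pressing in 1 mm steps.

>>> arm_command:
  targets:
    - {"offset": [0, -0.05, 0], "rot": [0, 0, 0], "gripper": 1}
    - {"offset": [0, -0.1, 0], "rot": [0, 0, 0], "gripper": 1}
    - {"offset": [0, -0.15, 0], "rot": [0, 0, 0], "gripper": 1}
    - {"offset": [0, -0.15, 0], "rot": [0, 0, 0], "gripper": 1}

```text
time_s: 22.05
position: [0.532, 0.207, 0.1416]
tcp_rot: [[0.967, -0.018, 0.255], [-0.018, -1.0, -0.005], [0.255, 0.001, -0.967]]
force: [0.1, -4.0, -2.9]
opening: 0.66
```

>>> arm_command:
  targets:
    - {"offset": [0, -0.05, 0], "rot": [0, 0, 0], "gripper": 1}
    - {"offset": [0, -0.1, 0], "rot": [0, 0, 0], "gripper": 1}
    - {"offset": [0, -0.15, 0], "rot": [0, 0, 0], "gripper": 1}
    - {"offset": [0, -0.15, 0], "rot": [0, 0, 0], "gripper": 1}

```text
time_s: 22.45
position: [0.532, 0.2073, 0.1416]
tcp_rot: [[0.967, -0.018, 0.254], [-0.017, -1.0, -0.007], [0.254, 0.003, -0.967]]
force: [1.1, -11.2, -1.8]
opening: 0.658
```

```bash
python3 -c "
from h import *
adv(0,-.003,0)"
```

```text
t 22.45 p [0.532  0.2073 0.1416] err mm [ 0.2 -1.5  0.3] roterr [-0.2 -0.1 -0.1] F [  1.1 -11.2  -1.8] M [-1.91  0.   -0.34] op 0.658
pulley rel axis: x -0.17 z 0.10 s 16.65 mm F tool [ 0.8 11.2  2.1] M tool [-1.93  0.03 -0.16]
```

Firm stop at s≈16.7 mm against 17.0 nominal. I'll push a little harder to about 20 N, then ease off and release.

>>> arm_command:
  targets:
    - {"offset": [0, -0.07, 0], "rot": [0, 0, 0], "gripper": 1}
    - {"offset": [0, -0.14, 0], "rot": [0, 0, 0], "gripper": 1}
    - {"offset": [0, -0.2, 0], "rot": [0, 0, 0], "gripper": 1}
    - {"offset": [0, -0.2, 0], "rot": [0, 0, 0], "gripper": 1}
    - {"offset": [0, -0.2, 0], "rot": [0, 0, 0], "gripper": 1}

```text
time_s: 22.95
position: [0.5321, 0.2076, 0.1416]
tcp_rot: [[0.967, -0.018, 0.253], [-0.016, -1.0, -0.01], [0.253, 0.005, -0.967]]
force: [1.9, -20.2, -1.6]
opening: 0.659
```

```bash
python3 -c "
from h import *
adv(0,-.002,0)"
```

```text
t 22.95 p [0.5321 0.2076 0.1416] err mm [ 0.2 -3.3  0.3] roterr [-0.3 -0.1 -0.1] F [  1.9 -20.2  -1.6] M [-3.19 -0.3  -0.6 ] op 0.659
pulley rel axis: x -0.19 z 0.09 s 16.51 mm F tool [ 1.8 20.2  2.2] M tool [-3.24  0.35 -0.23]
```

>>> arm_command:
  targets:
    - {"offset": [0, 0.33, 0], "rot": [0, 0, 0], "gripper": 1}
    - {"offset": [0, 0.33, 0], "rot": [0, 0, 0], "gripper": 0}
    - {"offset": [0, 0.33, 0], "rot": [0, 0, 0], "gripper": 0}
    - {"offset": [0, 0.33, 0], "rot": [0, 0, 0], "gripper": 0}
    - {"offset": [0, 0.33, 0], "rot": [0, 0, 0], "gripper": 0}
    - {"offset": [0, 0.33, 0], "rot": [0, 0, 0], "gripper": 0}
    - {"offset": [0, 0.33, 0], "rot": [0, 0, 0], "gripper": 0}

```text
time_s: 23.65
position: [0.532, 0.2083, 0.1417]
tcp_rot: [[0.967, -0.018, 0.256], [-0.018, -1.0, -0.004], [0.256, -0.001, -0.967]]
force: [1.0, -0.6, -0.1]
opening: 0.991
```

>>> arm_command:
  targets:
    - {"offset": [0, 0, -1], "rot": [0, 0, 0], "gripper": 0}
    - {"offset": [0, 0, -4], "rot": [0, 0, 0], "gripper": 0}
    - {"offset": [0, 2, -8], "rot": [0, 0, 0], "gripper": 0}
    - {"offset": [0, 5, -10], "rot": [0, 0, 0], "gripper": 0}
    - {"offset": [0, 7, -10], "rot": [0, 0, 0], "gripper": 0}
    - {"offset": [0, 7, -10], "rot": [0, 0, 0], "gripper": 1}
    - {"offset": [0, 7, -10], "rot": [0, 0, 0], "gripper": 1}

```text
time_s: 24.35
position: [0.505, 0.1383, 0.2388]
tcp_rot: [[0.967, -0.02, 0.256], [-0.019, -1.0, -0.004], [0.256, -0.001, -0.967]]
force: [0.3, 1.1, 0.2]
opening: 0.898
```

```bash
python3 - <<'E'
from h import *
adv(0,.0733,-.10)
c=cap('wrist','w9');a=cap('scene','s9')
u,v=proj(c,shaft(.025,.014)).astype(int);v0=max(v-58,0);print(u,v)
w=cv2.resize(c['frame'][v0:v0+116,u-40:u+40,::-1],(400,580),interpolation=cv2.INTER_CUBIC)
u,v=proj(a,shaft(.03,0)).astype(int)
z=cv2.resize(a['frame'][v-32:v+32,u-22:u+22,::-1],(400,580),interpolation=cv2.INTER_CUBIC)
cv2.imwrite('pics/w9b.png',np.hstack([z,w]))
E
```

```text
t 24.35 p [0.505  0.1383 0.2388] err mm [0.1 0.3 0.7] roterr [0.  0.  0.1] F [0.3 1.1 0.2] M [0.01 0.05 0.01] op 0.898
pulley rel axis: x -0.12 z -100.40 s 85.92 mm F tool [ 0.3 -1.1 -0.2] M tool [ 0.01 -0.05 -0.  ]
281 139
```

View pics/w9b.png

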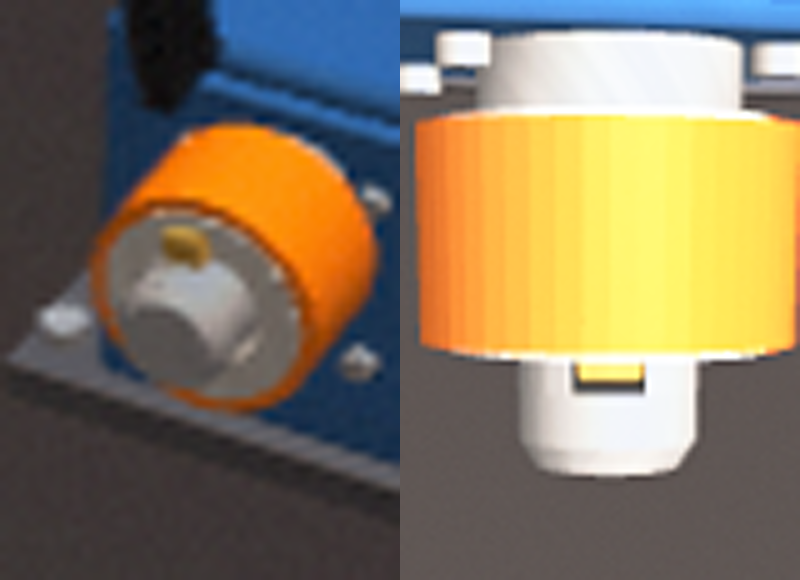

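```bash
python3 - <<'E'
from h import *
c=load('w9');print(proj(c,shaft(.034,.029)),proj(c,shaft(0,.029)),proj(c,shaft(.052,0)), 'seen front v',81+355/5,'back',81+113/5)
print(proj(c,shaft(.036,.029))[1])
b=cap('top','t9')['frame'].astype(int);d=np.abs(b-load('t0')['frame'].astype(int)).sum(2)
# change in leave-alone objects (regions in top picture)
for n,(u0,v0,u1,v1) in dict(booklets=(268,115,355,182),box=(382,145,480,217),tape=(172,115,226,168),pencil=(236,162,258,240)).items():print(n,(d[v0:v1,u0:u1]>90).mean().round(4))
E
```

```text
[281.91751028 153.8298277 ] [281.83288531 102.20679836] [282.05366545 173.56566364] seen front v 152.0 back 103.6
156.73804605110956
booklets 0.0
box 0.0
tape 0.0
pencil 0.0
```

```bash
python3 -c "
from h import *
s=bot.read_state();print(s['time_s'],s['qvel'].round(2),s['force'].round(1));print(ticket.hand_in())"
```

```text
24.5 [ 0.22  0.31 -0.09 -0.12 -0.14 -0.19] [ 0.   0.2 -0.8]
the job is handed in; nothing more can be done
None
```

The key is in the slot, the orange pulley is on over it and against the shoulder, and I handed the job in at 24.5 s with the gripper clear of everything.

- **Key:** it went in along the shaft's lean of about 15°. Pressing on it with closed fingers met it 0.2 mm from the fully seated height, at 5 N. A last light push after that was not separately measured.
- **Pulley:** it slid on with no noticeable contact force until the shoulder. The stop came 0.2–0.5 mm from nominal, and I pushed it home with 20 N.
- **Last pictures:** the pulley is up against the collar, with the key showing in the keyway. Its front edge lies 1.8 px (about 1 mm) from the predicted home position, on the shoulder side, which is within calibration error.
- **Surroundings:** the booklets, box, tape roll and pencil show no change between the first and last top views.
- **Disagreements:** an automatic fit of the shaft's lean from the top view gave 40° because shading misled it. I dropped that and used the wrist views. Just before fitting, the pulley sat about 1.2 mm to one side, which I corrected.

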